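# Load and lock the tube-mixer cradle

### The job

Load the sample tubes into the mixer cradle: flip the cam lever over to free the keeper bar, slide the bar fully open, and lower every tube into a V of its own, lying level in both combs with its cap at the end nearer the robot and clear of the combs. When all the tubes are in, slide the keeper bar fully home over them and flip the lever fully back to lock it. Leave the bottle, the dish and the tape roll where they stand.

Things in the scene. Friction and masses are not known exactly. Their poses are not given: they have to be found in the camera images.
- cradle: Fixed tube-mixer cradle. Aluminium base plate, top at z = 12 mm, x -73..+133, y -187..+157 mm. Two dark combs across it, 12 mm thick, at x = -32 and +32 mm (52 mm clear between, room for fingers). Rails along x at y = +-130 mm, tops z = 75 mm. Origin on the bench midway between the four Vs; x runs along the Vs from the front (robot) end to the back, y left, z up. Turned up to 15 degrees.
- v1 (a point): Rightmost (-y) V place: where the middle (origin) of a seated tube belongs, between the two combs, 56 mm above the bench; axes as the cradle's. 90-degree notches 64 mm apart, 42 mm wide at the lips (z 56 mm), bottoms at z 35 mm. Any tube in any V, one to a V; up to 18 mm forward or 14 mm back of this point is fine.
- v2 (a point): Second from the right V place: where the middle (origin) of a seated tube belongs, between the two combs, 56 mm above the bench; axes as the cradle's. 90-degree notches 64 mm apart, 42 mm wide at the lips (z 56 mm), bottoms at z 35 mm. Any tube in any V, one to a V; up to 18 mm forward or 14 mm back of this point is fine.
- v3 (a point): Third from the right V place: where the middle (origin) of a seated tube belongs, between the two combs, 56 mm above the bench; axes as the cradle's. 90-degree notches 64 mm apart, 42 mm wide at the lips (z 56 mm), bottoms at z 35 mm. Any tube in any V, one to a V; up to 18 mm forward or 14 mm back of this point is fine.
- v4 (a point): Leftmost (+y) V place: where the middle (origin) of a seated tube belongs, between the two combs, 56 mm above the bench; axes as the cradle's. 90-degree notches 64 mm apart, 42 mm wide at the lips (z 56 mm), bottoms at z 35 mm. Any tube in any V, one to a V; up to 18 mm forward or 14 mm back of this point is fine.
- keeper (a joint): Slide of the keeper bar, m: 0 = home, bar across the Vs at the cradle's x = 0; 0.100 = fully open, towards the cradle's +x, behind the back comb. Takes about 2 N, stays where left. Aluminium bar 24 mm along x, 268 mm along y, z = 75 to 85 mm, 4 mm above seated tubes. Held within 2 mm of home while the lever is locked.
- keeper_knob (a point): Black upright round knob on the middle of the keeper bar, 24 mm in diameter, 40 mm tall, z = 85 to 125 mm above the bench; this point is on its axis, 22 mm above the bar, and moves with the bar.
- lever (a joint): Cam lever's angle, rad: 0 = locked, leaning 0.55 rad from upright to the cradle's -x (front); 1.1 = free, leaning 0.55 rad to +x (back). Needs about 2 N at the ball, stays where left. Its nose drops behind a lug of the bar: it reaches 0 only with the keeper home within 2 mm, else it stops at about 0.3.
- lever_hinge (a point): The lever's hinge, on the right (-y) side of the cradle, 55 mm above the bench; its axis is along the cradle's y, and the lever swings over the top in the vertical x-z plane through this point.
- lever_tip (a point): Centre of the black ball (22 mm in diameter) at the end of the lever's 12 mm round arm, 75 mm from the hinge; moves with the lever. A straight level push with shut fingertips on the arm, some 40 mm above the hinge, turns it over.
- tube1: Capped sample tube, 140 mm long, 50 to 100 g, lying on the bench: round body 30 mm in diameter, and a dark hexagonal cap 31 mm across flats, 36 across corners, which keeps it from rolling. Origin on the axis; x runs from cap to tail (cap x = -78 to -52 mm, tail end +62 mm). At the start x is within 15 degrees of the world's x: cap nearer the robot. Three or four are present, others None.
- tube2: Capped sample tube, 140 mm long, 50 to 100 g, lying on the bench: round body 30 mm in diameter, and a dark hexagonal cap 31 mm across flats, 36 across corners, which keeps it from rolling. Origin on the axis; x runs from cap to tail (cap x = -78 to -52 mm, tail end +62 mm). At the start x is within 15 degrees of the world's x: cap nearer the robot. Three or four are present, others None.
- tube3: Capped sample tube, 140 mm long, 50 to 100 g, lying on the bench: round body 30 mm in diameter, and a dark hexagonal cap 31 mm across flats, 36 across corners, which keeps it from rolling. Origin on the axis; x runs from cap to tail (cap x = -78 to -52 mm, tail end +62 mm). At the start x is within 15 degrees of the world's x: cap nearer the robot. Three or four are present, others None.
- tube4: Capped sample tube, 140 mm long, 50 to 100 g, lying on the bench: round body 30 mm in diameter, and a dark hexagonal cap 31 mm across flats, 36 across corners, which keeps it from rolling. Origin on the axis; x runs from cap to tail (cap x = -78 to -52 mm, tail end +62 mm). At the start x is within 15 degrees of the world's x: cap nearer the robot. Three or four are present, others None.
- tube1_cap (a point): Middle of tube1's cap, on the axis, 65 mm from the tube's origin.
- tube2_cap (a point): Middle of tube2's cap, on the axis, 65 mm from the tube's origin.
- tube3_cap (a point): Middle of tube3's cap, on the axis, 65 mm from the tube's origin.
- tube4_cap (a point): Middle of tube4's cap, on the axis, 65 mm from the tube's origin.
- reagent: Amber bottle with a white cap, 60 mm in diameter, 140 mm tall, standing near the work; origin at the middle of its foot. Not to be disturbed.
- dish: White open plastic tray, 90 x 130 mm, 30 mm tall; origin under its middle. Not to be disturbed.
- tape: Roll of paper tape lying flat, 70 mm in diameter, 20 mm tall; origin under its middle. Not to be disturbed.
Not all that is in view belongs to the job. What is shaped like the tube4 but turquoise or yellow is not meant.

How it is judged:
By the outcome, as a careful person would: the job done as asked, in the order asked, and still so for the second after the job is handed in, with the robot touching nothing.
Of tube1, tube2, tube3, tube4 only 3 to 4 are there at a start; the rules pass over those that are not, and their reading is None.
At some moment in a run one of tube1, tube2, tube3, tube4 may be knocked a few centimetres aside while the robot is not near it.
Once in a run the grip may slacken for a moment while it holds something.
It also fails if it takes over 210 s, if anything falls off the work surface, if the arm or the gripper's body presses on something with over 40 N, if the wrist force passes 120 N, or if a joint passes its speed limit or range.

### The arm

A 6-joint arm with a two-finger parallel gripper is mounted at the origin on the work surface. World frame = base frame: x ahead of the robot, y to its left, z up, the work surface at z = 0. Lengths are in mm, angles in rad, forces in N, time in s.
With the tool pointing down it reaches from about 275 to 750 mm from the base axis. Payload 10.2 kg.
Tool frame: the origin (TCP) lies at the very end of the fingers, on their centre line; the grasp point (between the pads) lies 19 mm behind it; z points along the fingers, y is the line along which they close (so a half turn about z gives the same grasp; the last joint's range is limited). The gripper opens to 85 mm and grips with 20 to 120 N. Pads are 22 mm wide; open, the fingers measure 114 mm over their backs; the gripper's body (76 mm by 85 mm) begins 54 mm behind the grasp point. The pads swing forward as they close: fully open they stand 13 mm farther back than shut.
Start: joints at [0.898, 0.313, 1.498, -0, 1.331, -0.223], TCP at [228.275, 472.781, 231.294] pointing down, gripper open.
Joint ranges: [-2.94, 2.94], [-0.97, 2.17], [0.19, 2.56], [-1.23, 4.37], [0.02, 3.11], [-2.88, 2.88]. Speed limits (rad/s): [2.39, 2.39, 3.01, 3.14, 3.14, 3.14].

### API

Orientations are given as a unit quaternion [w, x, y, z].
In Python, from rig import ctrl gives the robot as it stands.
- The arm moves only by the shell command python3 -m inch 'ROWS' [OPENING] [FORCE]. ROWS is text: rows parted by semicolons, each of 6 numbers parted by spaces: the shift along the tool's x, y, z in mm, then the turn, a rotation vector about the tool's x, y, z in units of 6 degrees (1.0 is 6 degrees). A call has exactly 10 rows; each row shifts and turns the commanded pose from where the row before left it, along the tool's axes as they then stand; what a row does not reach is not made up. A row lasts 1/12 s, in which the tool goes at most 41.7 mm and 7.16 degrees, less where a joint would pass 70% of its speed; a pose out of reach is approached as far as the arm can. A call with a gripper value outside its range is refused whole. OPENING is the opening, from 0 (shut) to 1 (fully open), set as the call begins (- or left out, the last holds). The fingers move at their own pace and stop on an object; FORCE is the grip in N (left out, the last holds). Time passes only in rows, so rows that do not move let the fingers close, or fill a call up. It gives the time, the measured TCP pose, the force, the opening and the grip force at its end, in the units of the state.
- ctrl.sense(): the state, without advancing time (a new reading comes with each control period).
- ctrl.capture(name): name is "scene" or "side" or "wrist"; returns a dict with "image" (400x640x3 uint8, red, green, blue), "intrinsics" (3x3 intrinsics, pixels), "rvec" (rotation vector, rad) and "tvec" (3), from world to camera coordinates, as OpenCV has them. Camera axes: x right, y down, z forward; pixel columns grow to the right and rows downward; lengths in mm; the calibration is good to about 2 mm. A picture is of the moment at which its call begins. There is no depth.
- ctrl.finish_job(): hands the job in; it is judged then, once.
The state is a dict: "time_s": time; "joints": joint angles; "dq": joint speeds; "tau": joint torques, N m; "eef_pos": TCP position; "ee_rot": TCP orientation; "force": force on the tool from outside, world axes, zero at the start; "wrist_torque": the same for the moment, N m; "grip_width": opening from 0.0 (shut) to 1.0 (fully open); "grip_force": force on a finger pad.
Only numpy, scipy, OpenCV 4.12 (cv2) and the standard library are available. Lean on these libraries where they do the work, as an engineer would, in place of code of your own. Each camera call takes 0.05 s, during which the arm holds its last target. There are 200 camera calls.

## Working session

There is one attempt and no reset: what is moved stays moved. The work goes in short steps, Python scripts to look and compute and a shell command to move; the robot and the scene stay as the last step left them, time stands still between calls to the robot, and variables do not carry over. Pictures are saved under pics/ and viewed, at most 14 in all, crops included, and the job is handed in when it is done.

```bash
ls; mkdir -p pics
cat > h.py <<'E'
import numpy as np, cv2
from rig import ctrl
def cap(n,save=None):
    c=ctrl.capture(n)
    if save: cv2.imwrite('pics/'+save+'.png',c['image'][:,:,::-1])
    return c
def ray(c,uv):
    R=cv2.Rodrigues(np.array(c['rvec'],float))[0]; t=np.array(c['tvec'],float).ravel()
    K=np.array(c['intrinsics'],float)
    o=-R.T@t; d=R.T@np.linalg.inv(K)@np.array([uv[0],uv[1],1.])
    return o,d
def onz(c,uv,z):
    o,d=ray(c,uv); return o+d*(z-o[2])/d[2]
def proj(c,p):
    return cv2.projectPoints(np.array(p,float).reshape(-1,3),np.array(c['rvec'],float),np.array(c['tvec'],float),np.array(c['intrinsics'],float),None)[0].reshape(-1,2)
E
python3 - <<'E'
from h import *
for n in ['scene','side']:
    c=cap(n,n+'0'); print(n,ray(c,(320,200)))
s=ctrl.sense(); print(s)
E
```

```text
pics
scene (array([1189.45477019, -654.1700042 ,  689.94967886]), array([-0.58908825,  0.5616491 , -0.58128332]))
side (array([ 146.68921952, -623.93363881,  912.95759783]), array([ 0.37359032,  0.5269882 , -0.76342433]))
{'time_s': 0.1, 'joints': array([ 8.97597978e-01,  3.13373297e-01,  1.49835607e+00,  1.30002405e-05,
        1.33100312e+00, -2.23407016e-01]), 'dq': array([-1.01939182e-03, -2.46891868e-03, -2.81866818e-03, -8.05635100e-05,
        3.80639134e-04,  4.55121300e-04]), 'tau': array([ 4.10950437e-03, -4.12901151e+01, -2.60139030e+01, -6.57274222e-05,
        3.04571688e-03,  2.92058371e-05]), 'eef_pos': array([228.12339951, 472.59364626, 230.80481923]), 'ee_rot': array([-2.52711591e-04,  2.23006130e-01,  9.74816876e-01, -5.10862324e-04]), 'force': array([ 0.13724163, -1.07771113, -0.58301419]), 'wrist_torque': array([-0.01211721,  0.0147956 , -0.00473088]), 'grip_force': 0.0, 'grip_width': 1.0036165838177566}
```

View pics/scene0.png

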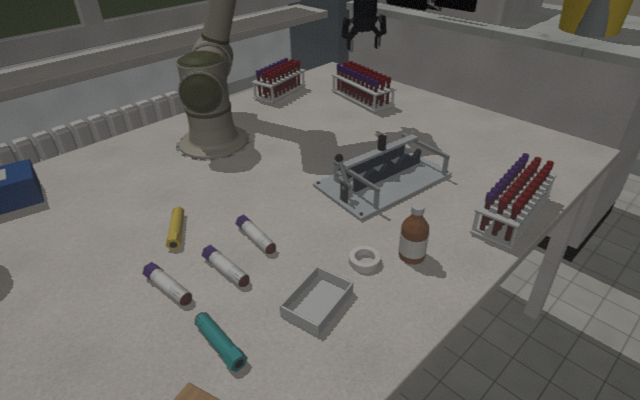

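View pics/side0.png

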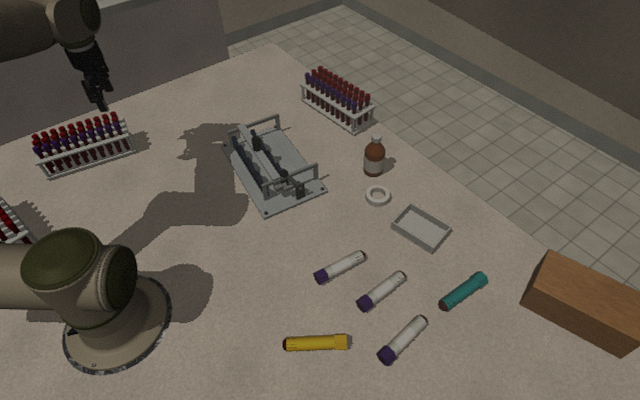

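Three white tubes with purple caps: scene caps at (243,221), (208,253), (150,268); side caps at (320,276), (364,303), (386,355). The cradle is at about (385,180) scene, (272,165) side. Next: measure tubes by mask and zoom in on the cradle.

Run:
```python
from h import *
a=cv2.imread('pics/scene0.png')[120:220,300:460]; b=cv2.imread('pics/side0.png')[105:225,205:345]
A=cv2.resize(a,None,fx=4.5,fy=4.5,interpolation=2)[:, :]; B=cv2.resize(b,None,fx=4.5,fy=4.5,interpolation=2)
cv2.imwrite('pics/cradA.png',A); cv2.imwrite('pics/cradB.png',B)
for n in ['scene','side']:
    c=cap(n); im=c['image']; hsv=cv2.cvtColor(im,cv2.COLOR_RGB2HSV)
    h,s,v=[hsv[...,i] for i in range(3)]
    m=((h>115)&(h<150)&(s>70)).astype('uint8')
    k,l,st,ce=cv2.connectedComponentsWithStats(m)
    for i in range(1,k):
        if st[i,4]>60 : print(n,'cap',ce[i].round(1),st[i,4],onz(c,ce[i],18).round(0))
    m=((v>120)&(s<30)).astype('uint8')
    k,l,st,ce=cv2.connectedComponentsWithStats(m)
    for i in range(1,k):
        if 150<st[i,4]<3000 :
            p=onz(c,ce[i],18)
            print(n,'white',ce[i].round(1),st[i,4],p.round(0))
# plate corners guess
c=cap('side')
for uv in [(267,214),(326,188)]: print('side',uv,onz(c,uv,12).round(0))
c=cap('scene')
for uv in [(315,184),(361,213),(451,177)]: print('scene',uv,onz(c,uv,12).round(0))
```

```text
scene cap [270.   66.3] 95 [-402.  566.   18.]
scene cap [357.2  75.1] 253 [-37. 751.  18.]
scene cap [506.3 178. ] 430 [801. 426.  18.]
scene cap [240.9 220.2] 68 [ 431. -200.   18.]
scene cap [207.9 251.3] 94 [ 470. -319.   18.]
scene cap [149.1 268.8] 105 [ 428. -440.   18.]
scene white [537.5  32.3] 1963 [ 234. 1903.   18.]
scene white [279.2  10.9] 248 [-1211.  1300.    18.]
scene white [632.   22.4] 195 [ 534. 2451.   18.]
scene white [97.9 49.6] 644 [-1257.   125.    18.]
scene white [360.9 157.2] 175 [438. 235.  18.]
scene white [433.5 160.7] 225 [605. 367.  18.]
scene white [407.3 184.5] 1132 [626. 211.  18.]
scene white [628.4 191.6] 436 [1057.  584.   18.]
scene white [528.6 265. ] 448 [995. 139.  18.]
scene white [566.3 271.4] 201 [1059.  175.   18.]
scene white [526.9 288.7] 187 [1023.   71.   18.]
scene white [591.  283.8] 402 [1108.  174.   18.]
scene white [512.4 283.8] 237 [997.  64.  18.]
scene white [558.3 285.7] 220 [1064.  123.   18.]
scene white [575.6 306. ] 1302 [1108.   94.   18.]
scene white [624.4 300.3] 433 [1169.  174.   18.]
scene white [616.3 316.5] 777
[... 154 characters left out ...]
15.   61.   18.]
side cap [316.8  81.6] 71 [921. 466.  18.]
side cap [321.5 275.8] 128 [ 443. -203.   18.]
side cap [365.4 302.7] 149 [ 482. -321.   18.]
side cap [387.2 355.2] 197 [ 440. -441.   18.]
side white [335.7 101.9] 257 [900. 324.  18.]
side white [327.5 114.1] 170 [835. 288.  18.]
side white [ 77. 149.] 256 [ 95. 641.  18.]
side white [421.6 228.3] 852 [ 740. -249.   18.]
side white [343.2 263.3] 239 [ 507. -207.   18.]
side white [385.5 286.3] 253 [ 548. -318.   18.]
side white [407.8 334.3] 316 [ 507. -435.   18.]
side (267, 214) [441.  47.  12.]
side (326, 188) [629.  24.  12.]
scene (315, 184) [438.  44.  12.]
scene (361, 213) [616.  34.  12.]
scene (451, 177) [685. 335.  12.]
```

View pics/cradA.png

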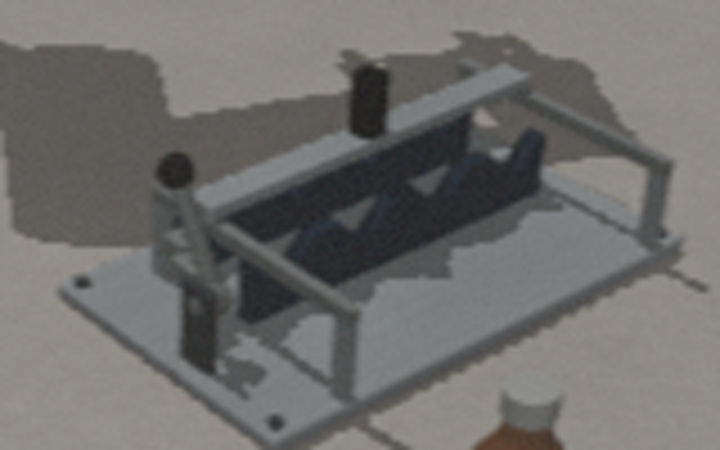

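View pics/cradB.png

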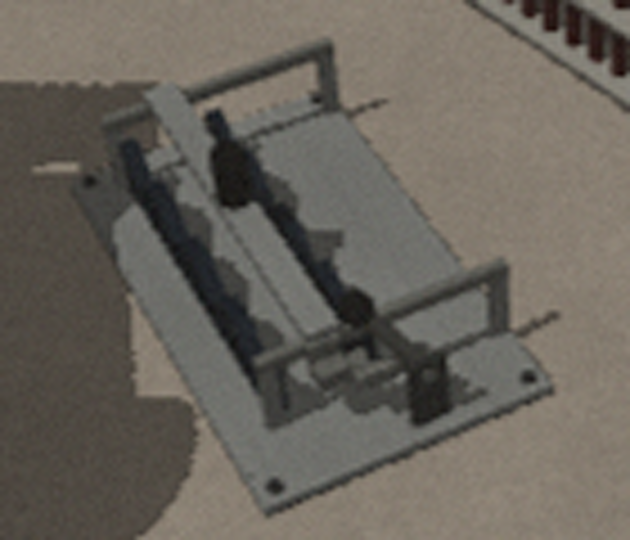

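Crop A: plate corners at (60,290), (275,445), (683,242), ball (176,170), knob (370,100); crop B: corners (265,515), (553,390), (75,190), ball (357,305), knob (232,172). Lever leans... to be fixed numerically.

Run:
```python
from h import *
ca=cap('scene'); cb=cap('side')
A=lambda u,v:(300+u/4.5-.4,120+v/4.5-.4); B=lambda u,v:(205+u/4.5-.4,105+v/4.5-.4)
def tri(a,b):
    o1,d1=ray(ca,a);o2,d2=ray(cb,b)
    M=np.stack([d1,-d2],1); s=np.linalg.lstsq(M,o2-o1,rcond=None)[0]
    p,q=o1+s[0]*d1,o2+s[1]*d2
    return ((p+q)/2).round(0),np.linalg.norm(p-q).round(1)
for n,z,L in [('FR',6,[(ca,A(60,293)),(cb,B(265,515))]),('BR',6,[(ca,A(275,448)),(cb,B(553,390))]),('BL',6,[(ca,A(683,246))]),('FL',6,[(cb,B(75,190))])]:
    for c,uv in L: print(n,onz(c,uv,z).round(0))
print('ball',tri(A(176,170),B(357,305)))
print('knobmid',tri(A(370,100),B(232,172)))
print('tip of tubes')
# poses
P=[onz(ca,A(60,290),10),onz(ca,A(275,445),10),onz(ca,A(683,242),10),onz(cb,B(265,515),10),onz(cb,B(553,390),10),onz(cb,B(75,190),10)]
L=np.array([[-73,-187],[133,-187],[133,157],[-73,-187],[133,-187],[-73,157.]])
W=np.array(P)[:,:2]
M,_=cv2.estimateAffinePartial2D(L,W,ransacReprojThreshold=50)
print(M, np.degrees(np.arctan2(M[1,0],M[0,0])),np.hypot(M[0,0],M[1,0])); print((W-(L@M[:,:2].T+M[:,2])).round(0))
# white bodies
for c,n,T in [(ca,'sc',[((243,221),(270,249)),((208,253),(243,281)),((150,268),(186,299))]),(cb,'si',[((321,276),(362,256)),((365,303),(402,275)),((387,355),(424,320))])]:
    for a,b in T:
        p,q=onz(c,a,18),onz(c,b,18); print(n,p.round(0),q.round(0),np.degrees(np.arctan2(q[1]-p[1],q[0]-p[0])).round(1))
```

```text
FR [430.  44.   6.]
FR [426.  42.   6.]
BR [627.  20.   6.]
BR [628.  16.   6.]
BL [674. 357.   6.]
FL [472. 378.   6.]
ball (array([515.,  57., 122.]), np.float64(0.1))
knobmid (array([524., 219., 107.]), np.float64(0.6))
tip of tubesTraceback (most recent call last):
  File "<stdin>", line 18, in <module>
cv2.error: OpenCV(4.12.0) /io/opencv/modules/calib3d/src/ptsetreg.cpp:1108: error: (-215:Assertion failed) count >= 0 && to.checkVector(2) == count in function 'estimateAffinePartial2D'
```

```bash
cat >> h.py <<'E'
TH=np.radians(-7.5); O=np.array([522.6,217.8])
def w(x,y):  # cradle local -> world
    c,s=np.cos(TH),np.sin(TH); return O+np.array([c*x-s*y,s*x+c*y])
def loc(p):
    d=np.array(p[:2])-O; c,s=np.cos(TH),np.sin(TH); return np.array([c*d[0]+s*d[1],-s*d[0]+c*d[1]])
def go(x,y,z,yawdeg=None):
    "shift in the current tool axes, then turn about tool z (units of 6 deg) to bring tool x to world yaw"
    from scipy.spatial.transform import Rotation as Ro
    s=ctrl.sense(); q=s['ee_rot']; R=Ro.from_quat([q[1],q[2],q[3],q[0]]).as_matrix(); p=s['eef_pos']
    cur=np.degrees(np.arctan2(R[1,0],R[0,0]))
    print('pos',p.round(1),'yaw',cur.round(2),'tilt',np.degrees(np.arccos(-R[2,2])).round(2),'shift',(R.T@(np.array([x,y,z])-p)).round(1), 'turn', None if yawdeg is None else (-((yawdeg-cur+180)%360-180)/6).round(2))
E
python3 - <<'E'
from h import *
ca=cap('scene'); cb=cap('side')
B=lambda u,v:(205+u/4.5-.4,105+v/4.5-.4); A=lambda u,v:(300+u/4.5-.4,120+v/4.5-.4)
for n,c,uv in [('railR front',cb,B(258,365)),('railR back',cb,B(505,265)),('railL front',cb,B(105,122)),('railL back',cb,B(330,42)),('A railR back',ca,A(355,308)),('A railL back',ca,A(668,165))]:
    print(n,loc(onz(c,uv,75)).round(0))
T={'sc':[((243,221),(270,249)),((208,253),(243,281)),((150,268),(186,299))],'si':[((321,276),(362,256)),((365,303),(402,275)),((387,355),(424,320))]}
for c,n in [(ca,'sc'),(cb,'si')]:
    for a,b in T[n]:
        p,q=onz(c,a,18),onz(c,b,18); print(n,p.round(0),q.round(0),np.degrees(np.arctan2(q[1]-p[1],q[0]-p[0])).round(1))
print('lever start', w(-25,-160))
go(*w(-25,-160),150,172.5)
cap('wrist','w0')
E
```

```text
railR front [ -44. -132.]
railR back [ 127. -133.]
railL front [-44. 128.]
railL back [128. 129.]
A railR back [ 128. -126.]
A railL back [131. 128.]
sc [ 437. -198.   18.] [ 564. -216.   18.] -8.1
sc [ 475. -322.   18.] [ 601. -318.   18.] 1.9
sc [ 427. -437.   18.] [ 560. -428.   18.] 4.1
si [ 442. -203.   18.] [ 558. -219.   18.] -8.2
si [ 481. -321.   18.] [ 600. -320.   18.] 0.8
si [ 440. -441.   18.] [ 559. -433.   18.] 3.7
lever start [476.92968771  62.43197699]
pos [228.3 472.8 231.3] yaw 154.23 tilt 0.0 shift [-402.3 -261.4   81.3] turn -3.04
```

View pics/w0.png

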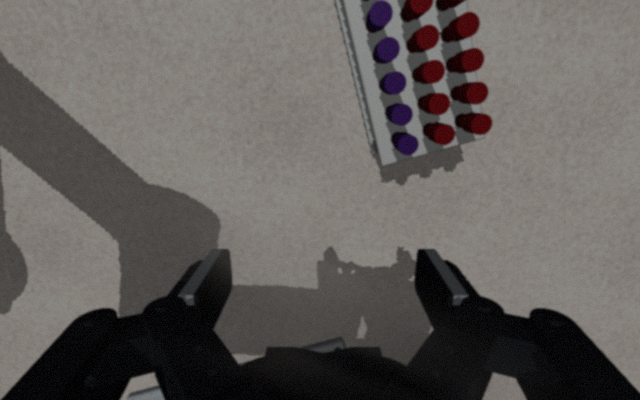

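Wrist view shows the fingers and the rack, nothing in the way. Cradle at about (523,218), yaw -7.5°, tubes at ~(500,-207), (540,-320), (500,-436). Going to the lever.

```bash
python3 -m inch '-20 -13 0 0 0 0;-20 -13 0 0 0 0;-20 -13 0 0 0 0;-20 -13 0 0 0 0;-20 -13 0 0 0 0;-20 -13 0 0 0 0;-20 -13 0 0 0 0;-20 -13 0 0 0 0;-20 -13 0 0 0 0;-20 -13 0 0 0 0' 0 60
python3 -m inch '-20 -13 0 0 0 0;-20 -13 0 0 0 0;-20 -13 0 0 0 0;-20 -13 0 0 0 0;-20 -13 0 0 0 0;-20 -13 0 0 0 0;-20 -13 0 0 0 0;-20 -13 0 0 0 0;-20 -13 0 0 0 0;-20 -13 0 0 0 0'
python3 -m inch '0 0 0 0 0 -0.5;0 0 0 0 0 -0.5;0 0 0 0 0 -0.5;0 0 0 0 0 -0.5;0 0 0 0 0 -0.5;0 0 0 0 0 -0.54;0 0 20 0 0 0;0 0 20 0 0 0;0 0 0 0 0 0;0 0 0 0 0 0'
python3 - <<'E'
from h import *
go(*w(-25,-160),92,172.5); print(ctrl.sense()['joints'].round(2), w(52,-160))
cap('wrist','w1')
E
```

```text
time_s: 1.38
eef_pos: [352.3, 267.7, 231.4]
ee_rot: [0.0, 0.223, 0.975, 0.0]
force: [0.5, -0.4, 0.5]
grip_width: 0.002
grip_force: 0.0
time_s: 2.22
eef_pos: [475.9, 63.6, 231.4]
ee_rot: [0.0, 0.223, 0.975, 0.0]
force: [-0.4, 1.1, 0.6]
grip_width: -0.002
grip_force: 0.0
time_s: 3.05
eef_pos: [475.2, 64.8, 191.3]
ee_rot: [-0.001, 0.066, 0.998, 0.0]
force: [0.1, -1.1, 0.5]
grip_width: 0.0
grip_force: 0.0
pos [475.2  64.8 191.3] yaw 172.47 tilt 0.08 shift [-2.1 -2.1 99.2] turn -0.01
[-0.11  0.25  1.69  0.    1.2  -1.55] [553.27094204  52.38146018]
```

View pics/w1.png

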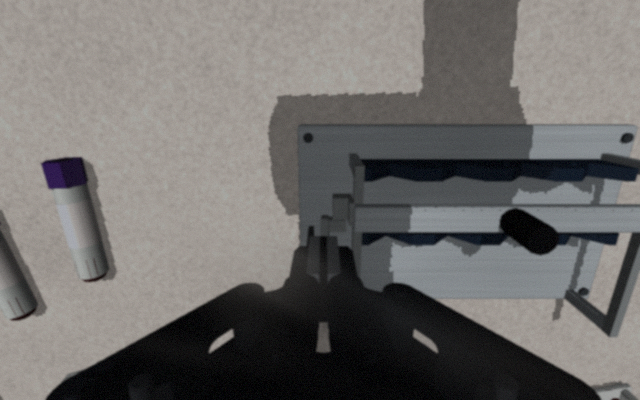

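Wrist view: cradle plate corners (299,125) and (634,125), edges level with the image; lever under the fingers. Check origin with the corners, then lower and push.

```bash
python3 - <<'E'
from h import *
c=cap('wrist')
for uv,e in [((299,125),(-73,-187)),((635,125),(-73,157)),((598,298),(133,157))]: print(loc(onz(c,uv,12)).round(1),e)
print(loc(onz(c,(356,218),85)),loc(onz(c,(322,235),100)))
E
python3 -m inch '-2 -2 12 0 0 0;0 0 12 0 0 0;0 0 12 0 0 0;0 0 12 0 0 0;0 0 12 0 0 0;0 0 12 0 0 0;0 0 12 0 0 0;0 0 12 0 0 0;0 0 3 0 0 0;0 0 0 0 0 0'
python3 -m inch '-7 0 0 0 0 0;-7 0 0 0 0 0;-7 0 0 0 0 0;-7 0 0 0 0 0;-7 0 0 0 0 0;-7 0 0 0 0 0;-7 0 0 0 0 0;-7 0 0 0 0 0;-7 0 0 0 0 0;0 0 0 0 0 0'
python3 - <<'E'
from h import *
go(*w(57,-160),92,172.5)
E
```

```text
[ -71.3 -181.4] (-73, -187)
[-70.9 156.3] (-73, 157)
[132.7 172. ] (133, 157)
[  -0.19602849 -129.16269778] [   8.61106888 -158.10508371]
time_s: 3.98
eef_pos: [477.4, 62.5, 92.6]
ee_rot: [0.0, 0.066, 0.998, -0.0]
force: [0.3, 0.3, -0.8]
grip_width: 0.002
grip_force: 0.0
time_s: 4.82
eef_pos: [540.8, 54.0, 92.1]
ee_rot: [0.0, 0.066, 0.998, -0.0]
force: [0.1, -0.5, -0.2]
grip_width: 0.002
grip_force: 0.0
pos [540.8  54.   92.1] yaw 172.46 tilt 0.04 shift [-17.6   0.1   0.1] turn -0.01
```

```bash
python3 -m inch '-4 0 0 0 0 0;-4 0 0 0 0 0;-4 0 0 0 0 0;-4 0 0 0 0 0;-3 0 0 0 0 0;0 0 0 0 0 0;0 0 0 0 0 0;0 0 0 0 0 0;0 0 0 0 0 0;0 0 0 0 0 0'
python3 - <<'E'
from h import *
c=cap('scene'); d=cap('side')
a=c['image'][110:230,300:460]; b=d['image'][105:225,205:365]
cv2.imwrite('pics/lev1.png',np.hstack([cv2.resize(x,None,fx=2.5,fy=2.5,interpolation=2) for x in (a,b)])[:,:,::-1])
E
```

```text
time_s: 5.65
eef_pos: [557.5, 51.9, 92.1]
ee_rot: [-0.002, 0.066, 0.998, 0.0]
force: [-8.6, -0.2, 1.2]
grip_width: -0.001
grip_force: 4.1
```

View pics/lev1.png

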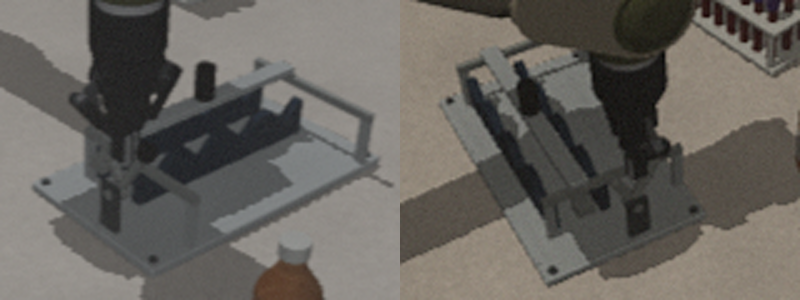

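Lever ball moved back against the arm stop (force −8.6 N). Back off, rise, go in front of the knob.

```bash
python3 -m inch '8 0 0 0 0 0;8 0 0 0 0 0;0 0 -20 0 0 0;0 0 -20 0 0 0;0 0 -20 0 0 0;20 20 -5 0 0 0;20 20 0 0 0 0;20 20 0 0 0 0;14 20 0 0 0 0;0 20 0 0 0 0'
python3 -m inch '0 20 0 0 0 0;0 20 0 0 0 0;0 20 0 0 0 0;0 0 15 0 0 0;0 0 15 0 0 0;0 0 15 0 0 0;0 0 15 0 0 0;0 0 0 0 0 0;0 0 0 0 0 0;0 0 0 0 0 0'
python3 - <<'E'
from h import *
ca=cap('scene'); cb=cap('side')
o1,d1=ray(ca,(358.8,170));o2,d2=ray(cb,(307.8,163.8))
s=np.linalg.lstsq(np.stack([d1,-d2],1),o2-o1,rcond=None)[0]; p=o1+s[0]*d1
print('ball',p,loc(p), p-o2-s[1]*d2)
go(*w(-33,0),97,172.5); print(loc(ctrl.sense()['eef_pos']))
a=ca['image'][110:230,300:460]; b=cb['image'][105:225,205:365]
cv2.imwrite('pics/lev2.png',np.hstack([cv2.resize(x,None,fx=2.5,fy=2.5,interpolation=2) for x in (a,b)])[:,:,::-1])
E
```

```text
time_s: 6.58
eef_pos: [480.4, 164.0, 157.9]
ee_rot: [0.001, 0.065, 0.998, 0.0]
force: [0.4, -0.3, -0.0]
grip_width: -0.002
grip_force: 0.0
time_s: 7.42
eef_pos: [490.7, 222.2, 98.4]
ee_rot: [0.001, 0.066, 0.998, 0.0]
force: [-0.3, 0.9, 0.8]
grip_width: 0.002
grip_force: 0.0
ball [587.78721669  51.97703911 118.26700661] [  86.27377068 -155.8956833 ] [0.53814523 2.21639918 2.17134306]
pos [490.7 222.2  98.4] yaw 172.47 tilt 0.13 shift [ 0.8 -0.2  1.4] turn -0.01
[-32.15862244   0.24057917]
```

View pics/lev2.png

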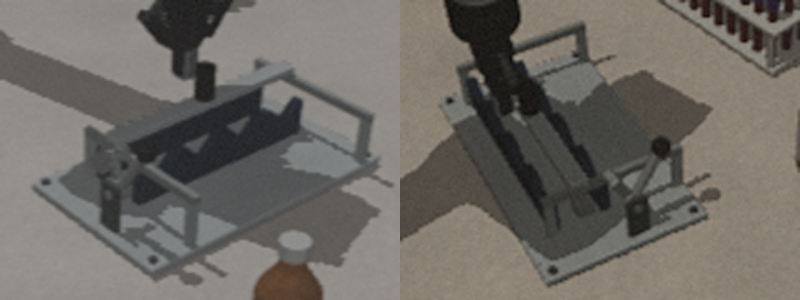

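Lever leans to the back (ball at side crop (660,147)); fingers are in front of the knob. Push the bar open.

```bash
python3 -m inch '-5 0 2 0 0 0;-6 0 0 0 0 0;-6 0 0 0 0 0;-6 0 0 0 0 0;-6 0 0 0 0 0;-6 0 0 0 0 0;-6 0 0 0 0 0;-6 0 0 0 0 0;-6 0 0 0 0 0;-6 0 0 0 0 0'
python3 -m inch '-6 0 0 0 0 0;-6 0 0 0 0 0;-6 0 0 0 0 0;-6 0 0 0 0 0;-6 0 0 0 0 0;-6 0 0 0 0 0;-5 0 0 0 0 0;-4 0 0 0 0 0;0 0 0 0 0 0;0 0 0 0 0 0'
python3 -m inch '-2 0 0 0 0 0;-2 0 0 0 0 0;-2 0 0 0 0 0;0 0 0 0 0 0;0 0 0 0 0 0;0 0 0 0 0 0;0 0 0 0 0 0;0 0 0 0 0 0;0 0 0 0 0 0;0 0 0 0 0 0'
python3 -c "
from h import *
print(loc(ctrl.sense()['eef_pos']))"
```

```text
time_s: 8.35
eef_pos: [549.3, 214.3, 95.3]
ee_rot: [-0.0, 0.066, 0.998, 0.0]
force: [-1.5, 0.2, 1.4]
grip_width: 0.003
grip_force: 1.0
time_s: 9.18
eef_pos: [593.5, 208.3, 95.1]
ee_rot: [0.0, 0.066, 0.998, -0.0]
force: [-0.1, 0.6, 0.2]
grip_width: 0.004
grip_force: 0.0
time_s: 10.02
eef_pos: [597.9, 207.9, 95.2]
ee_rot: [-0.002, 0.065, 0.998, -0.0]
force: [-8.9, -0.2, 3.7]
grip_width: -0.003
grip_force: 4.5
[7.59104879e+01 3.13964807e-02]
```

Bar at its stop (8.9 N). Off to the first tube.

```bash
python3 -m inch '8 0 0 0 0 0;8 0 -10 0 0 0;0 0 -25 0 0 0;0 0 -25 0 0 0;0 0 -25 0 0 0;0 -20 -10 0 0 0;1 -32 0 0 0 0;1 -32 0 0 0 0;1 -32 0 0 0 0;1 -32 0 0 0 0' 1 60
python3 -m inch '1 -32 0 0 0 0;1 -32 0 0 0 0;1 -32 0 0 0 0;1 -32 0 0 0 0;1 -32 0 0 0 0;1 -32 0 0 0 0;1 -32 0 0 0 0;1 -32 0 0 0 0;0 0 0 0 0 0;0 0 0 0 0 0'
python3 - <<'E'
from h import *
go(504,-210,190,171.8)
cap('wrist','w2')
E
```

```text
time_s: 10.85
eef_pos: [559.8, 62.2, 190.5]
ee_rot: [0.0, 0.065, 0.998, -0.0]
force: [0.3, 0.5, -0.2]
grip_width: 1.002
grip_force: 0.0
time_s: 11.68
eef_pos: [518.3, -190.4, 190.3]
ee_rot: [0.0, 0.067, 0.998, -0.0]
force: [0.1, -0.6, 1.0]
grip_width: 1.005
grip_force: 0.0
pos [ 518.3 -190.4  190.3] yaw 172.32 tilt 0.02 shift [ 11.6 -21.3   0.3] turn 0.09
```

View pics/w2.png

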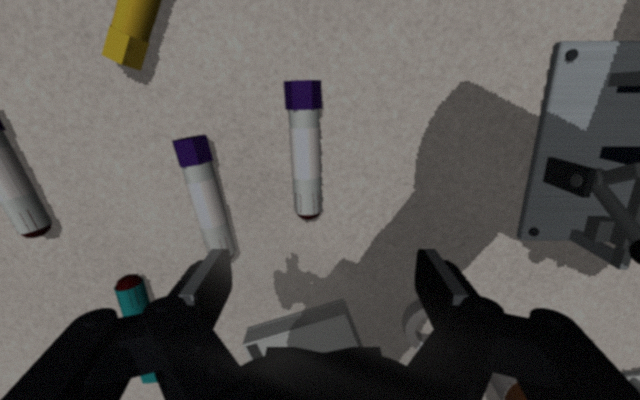

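Wrist view: the first tube has cap (303,95), tail (308,215); the second has cap (192,151), tail ~(222,255); the dish lies beyond the tail, clear.

```bash
cat >> h.py <<'E'
def tube(c,a,b):
    p,q=onz(c,a,18),onz(c,b,15); u=(q-p)[:2]; L=np.linalg.norm(u); u/=L
    o=p[:2]+65*u; yaw=np.degrees(np.arctan2(u[1],u[0]))
    print('cap',p.round(1),'tail',q.round(1),'L(127)',L.round(1),'origin',o.round(1),'yaw',yaw.round(1)); return o,yaw
E
python3 - <<'E'
from h import *
c=cap('wrist')
tube(c,(192,151),(223,256))
o,y=tube(c,(303,95),(308,216))
go(*o,100,y+180)
E
```

```text
cap [ 481.5 -316.7   18. ] tail [ 602.8 -313.8   15. ] L(127) 121.3 origin [ 546.5 -315.1] yaw 1.4
cap [ 443.  -197.8   18. ] tail [ 567.5 -211.5   15. ] L(127) 125.2 origin [ 507.7 -204.9] yaw -6.3
pos [ 518.7 -188.6  190.4] yaw 172.49 tilt 0.01 shift [  8.8 -17.7  90.4] turn -0.2
```

```bash
python3 -m inch '3 -6 0 0 0 -0.1;3 -6 0 0 0 -0.1;3 -6 10 0 0 0;0 0 25 0 0 0;0 0 25 0 0 0;0 0 25 0 0 0;0 0 25 0 0 0;0 0 25 0 0 0;0 0 25 0 0 0;0 0 15 0 0 0'
python3 -m inch '0 0 9 0 0 0;0 0 0 0 0 0;0 0 0 0 0 0;0 0 0 0 0 0;0 0 0 0 0 0;0 0 0 0 0 0;0 0 0 0 0 0;0 0 0 0 0 0;0 0 0 0 0 0;0 0 0 0 0 0' 0 60
python3 -m inch '0 0 -10 0 0 0;0 0 -10 0 0 0;0 0 -15 0 0 0;0 0 -25 0 0 0;0 0 -25 0 0 0;0 0 -25 0 0 0;0 0 -25 0 0 0;0 0 -25 0 0 0;0 0 0 0 0 0;0 0 0 0 0 0'
python3 - <<'E'
from h import *
go(*w(0,32),190,172.5)
E
```

```text
time_s: 12.62
eef_pos: [505.9, -205.2, 12.2]
ee_rot: [-0.002, 0.055, 0.998, 0.001]
force: [0.3, -0.2, -0.5]
grip_width: 0.998
grip_force: 0.0
time_s: 13.45
eef_pos: [508.2, -206.5, 7.7]
ee_rot: [0.001, 0.055, 0.998, -0.001]
force: [-1.3, -0.7, 6.8]
grip_width: 0.322
grip_force: 59.0
time_s: 14.28
eef_pos: [507.8, -206.0, 168.2]
ee_rot: [0.001, 0.055, 0.998, -0.001]
force: [-0.8, 0.9, -0.8]
grip_width: 0.324
grip_force: 59.2
pos [ 507.8 -206.   168.2] yaw 173.68 tilt 0.19 shift [ 31.3 454.8 -22.6] turn 0.2
```

```bash
python3 -m inch '2 15 -5 0 0 0.1;2 25 -5 0 0 0.1;2 30 0 0 0 0;2 30 0 0 0 0;2 30 0 0 0 0;2 30 0 0 0 0;2 30 0 0 0 0;2 30 0 0 0 0;2 30 0 0 0 0;2 30 0 0 0 0'
python3 -m inch '2 30 0 0 0 0;2 30 0 0 0 0;2 30 0 0 0 0;2 30 0 0 0 0;2 25 0 0 0 0;1 20 0 0 0 0;0 10 0 0 0 0;0 0 0 0 0 0;0 0 0 0 0 0;0 0 0 0 0 0'
python3 - <<'E'
from h import *
go(*w(-3,32),100,172.5)
cap('wrist','w3')
E
```

```text
time_s: 15.12
eef_pos: [523.0, 75.9, 175.5]
ee_rot: [-0.001, 0.066, 0.998, 0.0]
force: [1.3, -0.4, -0.3]
grip_width: 0.32
grip_force: 59.2
time_s: 15.95
eef_pos: [535.7, 248.1, 176.0]
ee_rot: [-0.0, 0.066, 0.998, -0.0]
force: [-0.0, -0.0, -0.6]
grip_width: 0.324
grip_force: 59.3
pos [535.7 248.1 176. ] yaw 172.41 tilt 0.05 shift [12.   0.3 76. ] turn -0.01
```

View pics/w3.png

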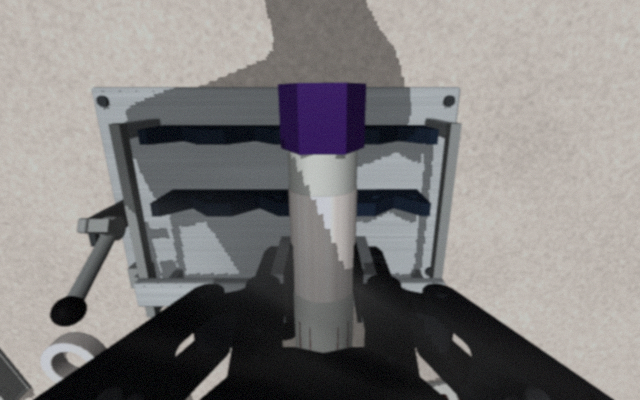

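Tube held straight, cap toward the robot; plate corners (93,88), (460,88); rails at u≈120 and 455. Check lateral registration.

Run:
```python
from h import *
c=cap('wrist')
for uv,z in [((93,88),12),((460,88),12),((111,124),75),((124,124),75),((446,123),75),((461,123),75),((152,207),56),((430,207),56),((138,135),56),((437,135),56)]: print(uv,loc(onz(c,uv,z)).round(1))
g=cv2.cvtColor(c['image'],cv2.COLOR_RGB2GRAY)
print('cap centre',loc(onz(c,(322,118),185)), 'tail', loc(onz(c,(323,310),183)))
```

```text
(93, 88) [ -71.4 -180.4]
(460, 88) [-70.6 159. ]
(111, 124) [ -44.2 -128.7]
(124, 124) [ -44.2 -118.8]
(446, 123) [-44.4 125.7]
(461, 123) [-44.4 137.1]
(152, 207) [  29.8 -119.5]
(430, 207) [ 30.3 127.1]
(138, 135) [ -33.6 -120.7]
(437, 135) [-33.  126.6]
cap centre [-56.16757492  32.15995867] tail [39.91524889 32.345019  ]
```

```bash
sed -i 's/^TH=.*/TH=np.radians(-7.5); O=np.array([523.9,220.1])/' h.py
python3 -c "
from h import *
go(*w(-3,32),49,172.5)"
python3 -m inch '4 0 10 0 0 0;5 1 12 0 0 0;2 1 14 0 0 0;0 0 14 0 0 0;0 0 14 0 0 0;0 0 14 0 0 0;0 0 14 0 0 0;0 0 10 0 0 0;0 0 10 0 0 0;0 0 8 0 0 0'
python3 -m inch '0 0 2 0 0 0;0 0 2 0 0 0;0 0 1 0 0 0;0 0 0 0 0 0;0 0 0 0 0 0;0 0 0 0 0 0;0 0 0 0 0 0;0 0 0 0 0 0;0 0 0 0 0 0;0 0 0 0 0 0'
python3 -c "
from h import *
go(*w(-3,32),49,172.5)"
```

```text
pos [535.9 248.1 176.3] yaw 172.39 tilt 0.02 shift [ 11.2   2.7 127.3] turn -0.02
time_s: 16.88
eef_pos: [525.2, 252.2, 55.6]
ee_rot: [-0.0, 0.066, 0.998, -0.0]
force: [0.3, 0.9, -0.8]
grip_width: 0.322
grip_force: 59.3
time_s: 17.72
eef_pos: [525.1, 252.7, 51.3]
ee_rot: [0.0, 0.066, 0.998, 0.0]
force: [0.2, 0.1, -0.5]
grip_width: 0.322
grip_force: 59.3
pos [525.1 252.7  51.3] yaw 172.47 tilt 0.01 shift [-0.  -0.5  2.3] turn -0.01
```

```bash
python3 -m inch '0 0 1 0 0 0;0 0 0 0 0 0;0 0 1 0 0 0;0 0 0 0 0 0;0 0 1 0 0 0;0 0 0 0 0 0;0 0 0 0 0 0;0 0 0 0 0 0;0 0 0 0 0 0;0 0 0 0 0 0'
python3 -m inch '0 0 0.5 0 0 0;0 0 0 0 0 0;0 0 0.5 0 0 0;0 0 0 0 0 0;0 0 0 0 0 0;0 0 0 0 0 0;0 0 0 0 0 0;0 0 0 0 0 0;0 0 0 0 0 0;0 0 0 0 0 0'
```

```text
time_s: 18.55
eef_pos: [525.2, 252.6, 48.5]
ee_rot: [0.0, 0.066, 0.998, -0.0]
force: [-2.3, -1.1, 4.9]
grip_width: 0.317
grip_force: 59.7
time_s: 19.38
eef_pos: [525.2, 252.6, 48.4]
ee_rot: [0.0, 0.066, 0.998, -0.0]
force: [-5.8, -3.8, 13.6]
grip_width: 0.319
grip_force: 60.7
```

Contact at the expected height; release with limited opening and rise.

```bash
python3 -m inch '0 0 -0.5 0 0 0;0 0 0 0 0 0;0 0 0 0 0 0;0 0 0 0 0 0;0 0 0 0 0 0;0 0 -8 0 0 0;0 0 -15 0 0 0;0 0 -25 0 0 0;0 0 -25 0 0 0;0 0 -25 0 0 0' 0.5 60
python3 -m inch '0 -10 -25 0 0 0;0 -25 -15 0 0 0;0 -35 0 0 0 0;0 -35 0 0 0 0;0 -35 0 0 0 0;0 -35 0 0 0 0;0 -35 0 0 0 0;0 -35 0 0 0 0;0 -35 0 0 0 0;0 -35 0 0 0 0' 1
python3 -m inch '0 -35 0 0 0 0;0 -35 0 0 0 0;0 -35 0 0 0 0;0 -35 0 0 0 0;0 -35 0 0 0 0;0 -15 0 0 0 0;0 0 0 0 0 0;0 0 0 0 0 0;0 0 0 0 0 0;0 0 0 0 0 0'
python3 - <<'E'
from h import *
go(546,-317,190,181)
cap('wrist','w4')
c=cap('side'); s=cap('scene')
cv2.imwrite('pics/s4.png',np.hstack([c['image'][90:390,205:525],s['image'][100:400,140:480]])[:,:,::-1])
E
```

```text
time_s: 20.22
eef_pos: [525.0, 252.7, 147.4]
ee_rot: [0.0, 0.066, 0.998, 0.0]
force: [0.3, -0.3, 0.8]
grip_width: 0.5
grip_force: 0.0
time_s: 21.05
eef_pos: [483.4, -61.2, 186.5]
ee_rot: [0.0, 0.066, 0.998, -0.0]
force: [-1.1, -0.7, 0.0]
grip_width: 1.002
grip_force: 0.0
time_s: 21.88
eef_pos: [459.3, -246.6, 186.0]
ee_rot: [0.0, 0.065, 0.998, 0.0]
force: [0.1, 0.8, -0.0]
grip_width: 0.999
grip_force: 0.0
pos [ 459.3 -246.6  186. ] yaw 172.57 tilt 0.01 shift [-95.1 -58.6  -4. ] turn -1.41
```

View pics/s4.png

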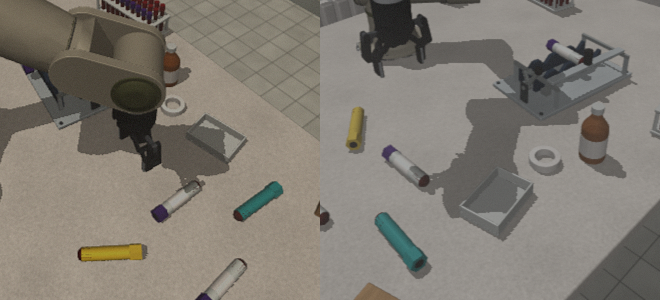

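View pics/w4.png

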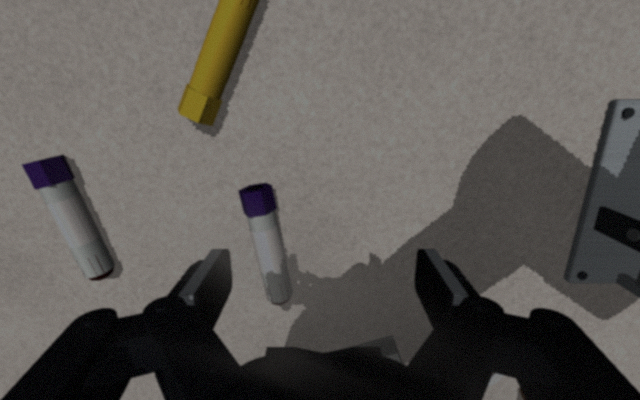

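Tube 1 lies in its V with cap forward. Wrist view: second tube cap (257,199), tail (279,300); third cap (48,171), tail (98,274).

```bash
cat >> h.py <<'E'
def caps(c,z=18,amin=60):
    hsv=cv2.cvtColor(c['image'],cv2.COLOR_RGB2HSV); h,s,v=[hsv[...,i] for i in range(3)]
    k,l,st,ce=cv2.connectedComponentsWithStats(((h>115)&(h<150)&(s>70)).astype('uint8'))
    for i in range(1,k):
        if st[i,4]>amin: p=onz(c,ce[i],z); print('cap px',ce[i].round(1),st[i,4],p.round(0),'local',loc(p).round(0))
E
python3 - <<'E'
from h import *
c=cap('wrist')
tube(c,(48,171),(98,275))
o,y=tube(c,(257,199),(279,302))
go(*o,100,y+180)
caps(c); print('side');caps(cap('side')); print('scene'); caps(cap('scene'),60)
E
```

```text
cap [ 422.8 -522.4   18. ] tail [ 546.7 -515.9   15. ] L(127) 124.1 origin [ 487.7 -519. ] yaw 3.0
cap [ 479.7 -318.4   18. ] tail [ 608.9 -318.1   15. ] L(127) 129.3 origin [ 544.7 -318.2] yaw 0.1
pos [ 459.2 -247.3  185.9] yaw 172.53 tilt 0.01 shift [-94.  -59.2  85.9] turn -1.27
cap px [ 48.4 171.8] 1052 [ 424. -522.   18.] local [  -2. -749.]
cap px [258.2 200.1] 887 [ 481. -317.   18.] local [  28. -538.]
side
cap px [320.1  83.7] 149 [922. 447.  18.] local [365. 277.]
cap px [365.5 302.7] 151 [ 482. -321.   18.] local [  29. -542.]
cap px [409.3 392.3] 216 [ 425. -523.   18.] local [  -1. -749.]
scene
cap px [357.3  75.1] 252 [ 40. 663.  60.] local [-538.  376.]
cap px [506.5 178. ] 427 [825. 359.  60.] local [281. 177.]
cap px [207.9 251.2] 92 [ 515. -340.   60.] local [  64. -557.]
cap px [106.8 286.1] 117 [ 461. -533.   60.] local [  36. -755.]
```

The third tube has been knocked to (488,-520), still within reach. Grasp the second tube.

```bash
python3 -m inch '-16 -10 0 0 0 0;-16 -10 0 0 0 0;-16 -10 0 0 0 0;-16 -10 0 0 0 0;-15 -10 0 0 0 0;-15 -10 0 0 0 0;0 0 0 0 0 -0.65;0 0 0 0 0 -0.65;0 0 25 0 0 0;0 0 25 0 0 0'
python3 -m inch '0 0 25 0 0 0;0 0 25 0 0 0;0 0 25 0 0 0;0 0 20 0 0 0;0 0 15 0 0 0;0 0 10 0 0 0;0 0 0 0 0 0;0 0 0 0 0 0;0 0 0 0 0 0;0 0 0 0 0 0'
python3 -m inch '0 0 8 0 0 0;0 0 0 0 0 0;0 0 0 0 0 0;0 0 0 0 0 0;0 0 0 0 0 0;0 0 0 0 0 0;0 0 0 0 0 0;0 0 0 0 0 0;0 0 0 0 0 0;0 0 0 0 0 0' 0 60
python3 -m inch '0 0 -10 0 0 0;0 0 -15 0 0 0;0 0 -20 0 0 0;0 0 -25 0 0 0;0 0 -25 0 0 0;0 0 -25 0 0 0;0 0 -25 0 0 0;0 0 -20 0 0 0;0 0 0 0 0 1.1;0 0 0 0 0 0.2'
python3 - <<'E'
from h import *
go(*w(-3,-32),176,172.5); c=cap('wrist'); caps(c,178)
E
```

```text
time_s: 23.02
eef_pos: [544.9, -320.1, 136.2]
ee_rot: [0.001, -0.003, 1.0, -0.001]
force: [1.1, 0.6, -0.8]
grip_width: 0.996
grip_force: 0.0
time_s: 23.85
eef_pos: [544.8, -320.2, 17.1]
ee_rot: [0.001, -0.002, 1.0, -0.001]
force: [0.1, -0.2, 0.1]
grip_width: 1.001
grip_force: 0.0
time_s: 24.68
eef_pos: [544.5, -319.9, 8.3]
ee_rot: [0.0, -0.002, 1.0, -0.0]
force: [0.3, 1.0, 4.9]
grip_width: 0.321
grip_force: 59.2
time_s: 25.52
eef_pos: [544.3, -319.9, 174.2]
ee_rot: [0.001, 0.068, 0.998, -0.001]
force: [-0.0, -0.1, -0.7]
grip_width: 0.318
grip_force: 59.0
pos [ 544.3 -319.9  174.2] yaw 172.22 tilt 0.1 shift [ 96.2 500.2  -2.5] turn -0.05
cap px [77.7 70.5] 1325 [ 447. -408.  178.] local [   6. -633.]
cap px [325.4 122.5] 5636 [ 482. -310.  178.] local [  28. -531.]
```

```bash
python3 -m inch '3 15 0 0 0 0;6 25 0 0 0 0;6 30 0 0 0 0;6 30 0 0 0 0;6 30 0 0 0 0;6 30 0 0 0 0;6 30 0 0 0 0;6 30 0 0 0 0;6 30 0 0 0 0;6 30 0 0 0 0'
python3 -m inch '6 30 0 0 0 0;6 30 0 0 0 0;6 30 0 0 0 0;6 30 0 0 0 0;5 30 0 0 0 0;5 30 0 0 0 0;3 25 0 0 0 0;2 15 0 0 0 0;0 0 0 0 0 0;0 0 0 0 0 0'
python3 - <<'E'
from h import *
go(*w(-3,-32),49,172.5); print(ctrl.sense()['grip_width']); c=cap('wrist','w5'); caps(c,178);caps(c,58)
E
```

```text
time_s: 26.4
eef_pos: [523.5, -33.1, 172.0]
ee_rot: [-0.001, 0.064, 0.998, 0.0]
force: [0.6, -0.1, -1.2]
grip_width: 0.318
grip_force: 59.0
time_s: 27.23
eef_pos: [514.0, 188.6, 171.9]
ee_rot: [-0.001, 0.064, 0.998, -0.0]
force: [-0.4, -1.7, -1.2]
grip_width: 0.32
grip_force: 59.1
pos [514.  188.6 171.9] yaw 172.65 tilt 0.11 shift [ -2.9   0.6 122.9] turn 0.03
0.31962952936631633
cap px [325.3 122.9] 5773 [452. 198. 178.] local [-69. -31.]
cap px [404.6 110.4] 1484 [451. 232. 178.] local [-74.   2.]
cap px [325.3 122.9] 5773 [462. 198.  58.] local [-59. -30.]
cap px [404.6 110.4] 1484 [460. 261.  58.] local [-68.  32.]
```

The tube in v3 reads cap at local (-68, 32): exactly seated. Lower the second in v2.

```bash
python3 -m inch '-3 0 10 0 0 0;0 0 14 0 0 0;0 0 16 0 0 0;0 0 16 0 0 0;0 0 16 0 0 0;0 0 16 0 0 0;0 0 14 0 0 0;0 0 10 0 0 0;0 0 4 0 0 0;0 0 3 0 0 0'
python3 -m inch '0 0 1 0 0 0;0 0 1 0 0 0;0 0 1 0 0 0;0 0 0 0 0 0;0 0 0.5 0 0 0;0 0 0 0 0 0;0 0 0.5 0 0 0;0 0 0 0 0 0;0 0 0 0 0 0;0 0 0 0 0 0'
python3 -m inch '0 0 0.5 0 0 0;0 0 0 0 0 0;0 0 0.5 0 0 0;0 0 0 0 0 0;0 0 0 0 0 0;0 0 0 0 0 0;0 0 0 0 0 0;0 0 0 0 0 0;0 0 0 0 0 0;0 0 0 0 0 0'
```

```text
time_s: 28.12
eef_pos: [517.6, 187.5, 53.2]
ee_rot: [-0.0, 0.066, 0.998, -0.0]
force: [-0.1, 0.5, 0.1]
grip_width: 0.322
grip_force: 59.1
time_s: 28.95
eef_pos: [517.7, 188.2, 50.0]
ee_rot: [0.0, 0.066, 0.998, 0.0]
force: [0.3, 0.8, 1.7]
grip_width: 0.32
grip_force: 59.1
time_s: 29.78
eef_pos: [517.8, 188.4, 49.3]
ee_rot: [0.0, 0.066, 0.998, 0.0]
force: [-0.4, 2.9, 5.8]
grip_width: 0.32
grip_force: 59.7
```

```bash
python3 -m inch '0 0 -0.5 0 0 0;0 0 0 0 0 0;0 0 0 0 0 0;0 0 0 0 0 0;0 0 0 0 0 0;0 0 -8 0 0 0;0 0 -15 0 0 0;0 0 -25 0 0 0;0 0 -25 0 0 0;0 0 -25 0 0 0' 0.5 60
python3 -m inch '0 -10 -25 0 0 0;-2 -25 -15 0 0 0;-5 -35 0 0 0 0;-5 -35 0 0 0 0;-5 -35 0 0 0 0;-5 -35 0 0 0 0;-5 -35 0 0 0 0;-5 -35 0 0 0 0;-5 -35 0 0 0 0;-5 -35 0 0 0 0' 1
python3 -m inch '-5 -35 0 0 0 0;-5 -35 0 0 0 0;-5 -35 0 0 0 0;-5 -35 0 0 0 0;-5 -35 0 0 0 0;-5 -35 0 0 0 0;-5 -35 0 0 0 0;-5 -35 0 0 0 0;0 -10 0 0 0 0;0 0 0 0 0 0'
python3 - <<'E'
from h import *
go(488,-520,190,183)
print(ctrl.sense()['joints'].round(2))
c=cap('wrist'); caps(c); hsv=cv2.cvtColor(c['image'],cv2.COLOR_RGB2HSV)
# tube body: bright, low saturation large component near the cap
m=((hsv[...,1]<35)&(hsv[...,2]>110)).astype('uint8'); k,l,st,ce=cv2.connectedComponentsWithStats(m)
for i in range(1,k):
    if st[i,4]>300: print(ce[i].round(0),st[i],onz(c,ce[i],20).round(0))
E
```

```text
time_s: 30.62
eef_pos: [517.4, 188.1, 149.0]
ee_rot: [0.0, 0.066, 0.998, -0.0]
force: [-0.1, -0.5, -0.2]
grip_width: 0.5
grip_force: 0.0
time_s: 31.45
eef_pos: [517.6, -131.5, 188.0]
ee_rot: [0.0, 0.066, 0.998, -0.0]
force: [0.4, 0.3, 0.1]
grip_width: 1.001
grip_force: 0.0
time_s: 32.28
eef_pos: [518.6, -424.8, 186.9]
ee_rot: [-0.0, 0.067, 0.998, -0.0]
force: [-0.1, 0.3, -0.4]
grip_width: 0.999
grip_force: 0.0
pos [ 518.6 -424.8  186.9] yaw 172.3 tilt 0.02 shift [ 17.5 -98.5  -3.1] turn -1.78
[-0.86  0.67  1.06 -0.    1.41 -2.3 ]
cap px [206.3  85.5] 1049 [ 422. -521.   18.] local [  -4. -748.]
[262. 139.] [     0      0    640    374 152732] [ 478. -479.   20.]
[587. 309.] [ 504  246  136  145 5907] [ 722. -142.   20.]
[143. 389.] [121 374  43  26 759] [ 770. -691.   20.]
[504. 389.] [484 374  41  26 704] [ 832. -234.   20.]
```

```bash
python3 -m inch '4 -20 0 0 0 0;4 -25 0 0 0 0;4 -25 0 0 0 0;4 -20 0 0 0 0;2 -7 0 0 0 0;0 0 0 0 0 -0.9;0 0 0 0 0 -0.88;0 0 25 0 0 0;0 0 25 0 0 0;0 0 20 0 0 0'
python3 -c "
from h import *
go(487,-517.5,8,183)
c=cap('wrist');caps(c)"
python3 -m inch '0 0 20 0 0 0;0 0 20 0 0 0;0 0 20 0 0 0;0 0 15 0 0 0;0 0 15 0 0 0;0 0 10 0 0 0;0 0 0 0 0 0;0 0 0 0 0 0;0 0 0 0 0 0;0 0 0 0 0 0'
```

```text
time_s: 33.17
eef_pos: [489.9, -513.8, 116.3]
ee_rot: [-0.0, -0.028, 1.0, 0.001]
force: [0.3, -0.1, -0.5]
grip_width: 1.0
grip_force: 0.0
pos [ 489.9 -513.8  116.3] yaw -176.75 tilt 0.07 shift [  3.   -3.6 108.3] turn 0.04
cap px [316.5 105.5] 1691 [ 424. -522.   18.] local [  -3. -749.]
time_s: 34.05
eef_pos: [489.6, -516.6, 18.8]
ee_rot: [0.001, -0.028, 1.0, -0.001]
force: [0.6, -0.6, -0.2]
grip_width: 1.001
grip_force: 0.0
```

```bash
python3 -m inch '2 -2 9 0 0 0;0 0 0 0 0 0;0 0 0 0 0 0;0 0 0 0 0 0;0 0 0 0 0 0;0 0 0 0 0 0;0 0 0 0 0 0;0 0 0 0 0 0;0 0 0 0 0 0;0 0 0 0 0 0' 0 60
python3 -m inch '0 0 -10 0 0 0;0 0 -15 0 0 0;0 0 -20 0 0 0;0 0 -25 0 0 0;0 0 -25 0 0 0;0 0 -25 0 0 0;0 0 -25 0 0 0;0 0 -25 0 0 0;0 0 0 0 0 0.85;0 0 0 0 0 0.85'
python3 - <<'E'
from h import *
go(*w(-3,55),180,172.5); c=cap('wrist'); caps(c,178); caps(cap('side'),58)
E
```

```text
time_s: 34.88
eef_pos: [487.3, -518.6, 8.7]
ee_rot: [0.0, -0.027, 1.0, -0.0]
force: [-0.2, -0.5, 3.6]
grip_width: 0.319
grip_force: 59.3
time_s: 35.72
eef_pos: [487.3, -518.5, 180.6]
ee_rot: [0.001, 0.063, 0.998, -0.001]
force: [-0.0, 0.9, -0.9]
grip_width: 0.321
grip_force: 59.2
pos [ 487.3 -518.5  180.6] yaw 172.72 tilt 0.16 shift [ 60.1 792.3  -1.1] turn 0.04
cap px [322.2 122.6] 5608 [ 425. -510.  178.] local [  -2. -737.]
cap px [325.2  86.9] 211 [890. 373.  58.] local [343. 199.]
cap px [419.7 358.4] 298 [ 474. -494.   58.] local [  44. -714.]
```

Run:
```python
from h import *
im=cv2.cvtColor(cv2.imread('pics/w1.png'),cv2.COLOR_BGR2GRAY)
for r in range(232,290,6): print(r, ' '.join(f'{v}' for v in im[r,284:364:4]))
im=cv2.cvtColor(cap('wrist')['image'],cv2.COLOR_RGB2GRAY)
for r in range(232,296,6): print(r, ' '.join(f'{v}' for v in im[r,236:408:4]))
# projected tool points: tip plane at TCP +-15mm in y, and 19 up
c=cap('wrist'); s=ctrl.sense(); p=s['eef_pos']
for dz in (0,19,40):
    print(dz,[proj(c,p+np.array([0.13*-1*k*0,k,dz]))[0].round(0) for k in (-29.5,-23,-15,15,23,29.5)])
```

```text
232 154 150 162 155 89 79 37 21 78 71 61 54 71 76 73 78 77 60 65 67
238 156 153 159 153 82 80 36 43 41 17 11 37 41 48 78 84 79 61 64 58
244 153 158 152 152 86 85 34 45 40 20 1 41 33 44 79 82 85 58 56 63
250 147 146 142 57 41 36 38 47 48 28 23 37 38 37 9 5 6 40 64 66
256 151 150 123 56 47 46 49 53 48 27 22 41 42 37 17 11 1 16 66 69
262 147 146 85 48 46 48 54 51 54 34 34 46 39 40 24 17 17 20 62 71
268 153 149 50 46 41 52 54 54 48 34 33 43 45 43 23 15 24 18 49 72
274 148 137 48 43 43 41 48 56 65 37 30 54 58 48 24 25 23 14 31 72
280 125 39 41 41 40 36 32 35 43 42 31 52 28 31 23 24 28 13 16 33
286 48 42 43 40 37 35 36 32 31 35 29 23 29 21 27 29 21 25 24 16
232 119 124 124 127 120 120 128 126 124 124 127 134 130 129 99 118 133 140 141 144 139 142 139 138 138 135 122 113 98 81 104 132 129 134 129 123 128 132 130 129 128 135 131
238 122 123 125 129 126 126 121 123 124 124 128 105 66 58 94 115 134 139 143 139 140 142 141 140 144 132 119 110 101 81 45 49 56 124 129 124 126 128 120 129 130 130 125
244 121 127 126 130 121 121 122 127 128 127 125 71 68 64 69 114 131 130 140 141 136 142 135 137 13
[... 965 characters left out ...]
14 16 14 13 11 14 51 5
286 128 122 112 39 38 39 39 38 41 39 45 43 43 45 39 88 116 130 130 125 133 128 131 128 129 123 112 101 95 59 39 41 31 31 22 24 26 21 16 14 9 9 32
292 35 22 33 24 28 32 31 35 38 36 39 34 39 34 45 79 82 92 131 133 132 131 128 128 126 120 108 103 96 62 36 44 34 33 24 27 20 20 24 19 16 13 12
0 [array([264., 256.]), array([277., 254.]), array([292., 253.]), array([351., 246.]), array([367., 245.]), array([380., 243.])]
19 [array([256., 277.]), array([271., 275.]), array([288., 273.]), array([355., 266.]), array([373., 264.]), array([387., 262.])]
40 [array([245., 307.]), array([262., 305.]), array([282., 303.]), array([360., 295.]), array([381., 292.]), array([398., 291.])]
```

```bash
python3 -m inch '1 15 0 0 0 0;2 22 0 0 0 0;2 28 0 0 0 0;2 30 0 0 0 0;2 30 0 0 0 0;2 30 0 0 0 0;2 30 0 0 0 0;2 30 0 0 0 0;2 30 0 0 0 0;2 30 0 0 0 0'
python3 -m inch '2 30 0 0 0 0;2 30 0 0 0 0;2 30 0 0 0 0;2 30 0 0 0 0;2 30 0 0 0 0;2 30 0 0 0 0;2 30 0 0 0 0;2 30 0 0 0 0;2 30 0 0 0 0;2 30 0 0 0 0'
python3 -m inch '2 30 0 0 0 0;2 30 0 0 0 0;2 30 0 0 0 0;2 30 0 0 0 0;2 30 0 0 0 0;2 28 0 0 0 0;2 22 0 0 0 0;1 12 0 0 0 0;0 0 0 0 0 0;0 0 0 0 0 0'
python3 -c "
from h import *
go(*w(-3,55),180,172.5); print(ctrl.sense()['grip_width'])
c=cap('wrist'); caps(c,185);caps(c,58)"
```

```text
time_s: 36.75
eef_pos: [501.8, -241.5, 178.2]
ee_rot: [-0.0, 0.06, 0.998, 0.0]
force: [0.1, 0.4, -0.9]
grip_width: 0.32
grip_force: 59.3
time_s: 37.58
eef_pos: [518.7, 58.6, 178.3]
ee_rot: [-0.0, 0.06, 0.998, 0.0]
force: [0.4, -0.1, -0.8]
grip_width: 0.318
grip_force: 59.3
time_s: 38.42
eef_pos: [530.0, 269.0, 178.0]
ee_rot: [-0.0, 0.061, 0.998, -0.0]
force: [-0.6, -0.7, -0.6]
grip_width: 0.323
grip_force: 59.3
pos [530. 269. 178.] yaw 173.04 tilt 0.05 shift [ 2.7  5.8 -2. ] turn 0.09
0.3228259033655635
cap px [321.6 121.8] 5942 [467. 277. 185.] local [-64.  49.]
cap px [223.4 105.4] 1441 [455. 237. 185.] local [-70.   8.]
cap px [321.6 121.8] 5942 [477. 275.  58.] local [-53.  48.]
cap px [223.4 105.4] 1441 [455. 198.  58.] local [-66. -31.]
```

```bash
python3 -m inch '2.5 3 0 0 0 0.09;0 3 0 -0.5 0 0;0 0 0 -0.5 0 0;0 0 0 -0.5 0 0;0 0 0 -0.5 0 0;0 0 0 -0.5 0 0;0 0 0 -0.5 0 0;0 0 0 0 0 0;0 0 0 0 0 0;0 0 0 0 0 0'
python3 - <<'E'
from h import *
a=6.8; f=np.radians(18); 
x,y=w(-3,95.5+a*np.sin(f)); go(x,y,56-a*np.cos(f))
from scipy.spatial.transform import Rotation as Ro
q=ctrl.sense()['ee_rot']; R=Ro.from_quat([q[1],q[2],q[3],q[0]]).as_matrix(); print(R.round(3)); print(ctrl.sense()['grip_width'])
E
```

```text
time_s: 39.3
eef_pos: [528.6, 275.3, 178.5]
ee_rot: [0.011, 0.066, 0.986, 0.155]
force: [-0.2, -0.5, -0.7]
grip_width: 0.321
grip_force: 59.3
pos [528.6 275.3 178.5] yaw 172.38 tilt 17.92 shift [  0.6   0.5 135.7] turn None
[[-0.991  0.126  0.041]
 [ 0.133  0.943  0.305]
 [-0.     0.308 -0.951]]
0.3205972604657566
```

```bash
python3 -m inch '0.5 0.5 10 0 0 0;0 0 15 0 0 0;0 0 15 0 0 0;0 0 15 0 0 0;0 0 12 0 0 0;0 0 10 0 0 0;0 0 8 0 0 0;0 0 0 0 0 0;0 0 0 0 0 0;0 0 0 0 0 0'
python3 -m inch '0 0 6 0 0 0;0 0 6 0 0 0;0 0 6 0 0 0;0 0 6 0 0 0;0 0 5 0 0 0;0 0 4 0 0 0;0 0 4 0 0 0;0 0 3 0 0 0;0 0 3 0 0 0;0 0 0 0 0 0'
python3 - <<'E'
from h import *
a=6.8; f=np.radians(18); 
x,y=w(-3,95.5+a*np.sin(f)); go(x,y,56-a*np.cos(f)); print(ctrl.sense()['wrist_torque'])
E
```

```text
time_s: 40.13
eef_pos: [531.9, 302.2, 98.3]
ee_rot: [0.011, 0.065, 0.985, 0.156]
force: [1.0, -0.2, -0.6]
grip_width: 0.319
grip_force: 59.3
time_s: 40.97
eef_pos: [533.0, 315.4, 56.2]
ee_rot: [0.01, 0.065, 0.986, 0.156]
force: [0.3, -0.5, -0.2]
grip_width: 0.321
grip_force: 59.3
pos [533.  315.4  56.2] yaw 172.42 tilt 17.99 shift [-0.4 -0.3  6.9] turn None
[-0.15115063  0.04641664  0.00732206]
```

No contact so far. Last 7 mm gently.

```bash
python3 -m inch '0 0 2 0 0 0;0 0 2 0 0 0;0 0 1 0 0 0;0 0 1 0 0 0;0 0 0 0 0 0;0 0 0.5 0 0 0;0 0 0 0 0 0;0 0 0.5 0 0 0;0 0 0 0 0 0;0 0 0 0 0 0'
python3 -m inch '0 0 0.5 0 0 0;0 0 0 0 0 0;0 0 0.5 0 0 0;0 0 0 0 0 0;0 0 0 0 0 0;0 0 0 0 0 0;0 0 0 0 0 0;0 0 0 0 0 0;0 0 0 0 0 0;0 0 0 0 0 0'
```

```text
time_s: 41.8
eef_pos: [533.6, 317.5, 50.1]
ee_rot: [0.01, 0.065, 0.986, 0.156]
force: [0.2, 0.6, -0.8]
grip_width: 0.319
grip_force: 59.3
time_s: 42.63
eef_pos: [533.7, 317.9, 49.7]
ee_rot: [0.011, 0.065, 0.985, 0.156]
force: [-1.7, -1.0, 5.2]
grip_width: 0.325
grip_force: 60.0
```

```bash
python3 -m inch '0 0 0 0 0 0;0 -0.5 0 0 0 0;0 -0.5 0 0 0 0;0 -0.5 0 0 0 0;0 0 0 0 0 0;0 0 0 0 0 0;0 0 -2 0 0 0;0 0 -4 0 0 0;0 0 -8 0 0 0;0 0 -12 0 0 0' 0.40 20
python3 -m inch '0 0 -20 0 0 0;0 0 -25 0 0 0;0 0 -25 0 0 0;0 0 -25 0 0 0;0 0 -10 0.5 0 0;0 0 0 0.5 0 0;0 0 0 0.5 0 0;0 0 0 0.5 0 0;0 0 0 0.5 0 0;0 0 0 0.5 0 0'
python3 - <<'E'
from h import *
go(*w(134,0),180,172.5); c=cap('wrist','w6'); caps(c,58)
E
```

```text
time_s: 43.47
eef_pos: [531.9, 308.2, 73.6]
ee_rot: [0.01, 0.065, 0.986, 0.156]
force: [0.2, 0.1, -0.9]
grip_width: 0.401
grip_force: 0.0
time_s: 44.3
eef_pos: [528.2, 275.9, 174.8]
ee_rot: [0.001, 0.067, 0.998, -0.001]
force: [0.3, -0.3, -0.1]
grip_width: 0.396
grip_force: 0.0
pos [528.2 275.9 174.8] yaw 172.36 tilt 0.17 shift [-137.2  -55.5   -4.8] turn -0.02
cap px [293.2 106. ] 1461 [460. 262.  58.] local [-68.  33.]
cap px [373.7 108.3] 1435 [471. 325.  58.] local [-67.  97.]
cap px [213.6 110.2] 1457 [455. 198.  58.] local [-65. -31.]
```

View pics/w6.png

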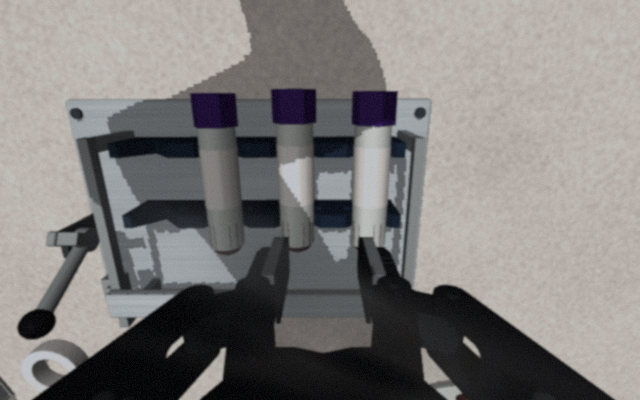

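All three tubes lie parallel in both combs, caps (214,110), (293,106), (374,108) forward of the front comb. Now push the bar home from behind.

```bash
python3 -m inch '-17 -7 -5 0 0 0;-17 -7 0 0 0 0;-17 -7 0 0 0 0;-17 -7 0 0 0 0;-17 -7 0 0 0 0;-17 -7 0 0 0 0;-17 -7 0 0 0 0;-17 -6.5 0 0 0 0;-3 0 0 0 0 0;0 0 0 0 0 0' 0 40
python3 -m inch '0 0 15 0 0 0;0 0 15 0 0 0;0 0 15 0 0 0;0 0 15 0 0 0;0 0 12 0 0 0;0 0 10 0 0 0;0 0 0 0 0 0;0 0 0 0 0 0;0 0 0 0 0 0;0 0 0 0 0 0'
python3 -c "
from h import *
go(*w(24,0),96,172.5)"
```

```text
time_s: 45.18
eef_pos: [658.8, 202.1, 178.5]
ee_rot: [0.0, 0.067, 0.998, 0.0]
force: [-0.0, -0.8, -1.2]
grip_width: 0.0
grip_force: 0.0
time_s: 46.02
eef_pos: [658.9, 203.0, 97.3]
ee_rot: [0.001, 0.066, 0.998, 0.0]
force: [-0.5, -0.6, -0.2]
grip_width: -0.001
grip_force: 0.0
pos [658.9 203.   97.3] yaw 172.41 tilt 0.1 shift [112.1  -0.8   1.2] turn -0.01
```

```bash
python3 -m inch '6 0 1 0 0 0;6 0 0 0 0 0;6 0 0 0 0 0;6 0 0 0 0 0;6 0 0 0 0 0;6 0 0 0 0 0;6 0 0 0 0 0;6 0 0 0 0 0;6 0 0 0 0 0;6 0 0 0 0 0'
python3 -m inch '6 0 0 0 0 0;6 0 0 0 0 0;6 0 0 0 0 0;6 0 0 0 0 0;6 0 0 0 0 0;6 0 0 0 0 0;5 0 0 0 0 0;4 0 0 0 0 0;0 0 0 0 0 0;0 0 0 0 0 0'
python3 -m inch '2 0 0 0 0 0;2 0 0 0 0 0;2 0 0 0 0 0;1 0 0 0 0 0;0 0 0 0 0 0;0 0 0 0 0 0;0 0 0 0 0 0;0 0 0 0 0 0;0 0 0 0 0 0;0 0 0 0 0 0'
python3 -c "
from h import *
go(*w(24,0),96,172.5); print(loc(ctrl.sense()['eef_pos']))"
```

```text
time_s: 46.85
eef_pos: [598.5, 210.9, 95.3]
ee_rot: [0.0, 0.066, 0.998, 0.0]
force: [1.9, -0.4, 0.3]
grip_width: -0.002
grip_force: 1.0
time_s: 47.68
eef_pos: [554.0, 217.0, 95.2]
ee_rot: [-0.0, 0.066, 0.998, 0.0]
force: [-0.7, 0.4, -0.1]
grip_width: -0.003
grip_force: 0.0
time_s: 48.52
eef_pos: [547.4, 217.7, 95.2]
ee_rot: [-0.0, 0.066, 0.998, -0.0]
force: [0.1, -0.3, -0.9]
grip_width: 0.002
grip_force: 0.0
pos [547.4 217.7  95.2] yaw 172.41 tilt 0.01 shift [-0.3 -0.7 -0.8] turn -0.02
[23.65783428  0.65976232]
```

```bash
python3 -m inch '1 0 0 0 0 0;0 0 0 0 0 0;1 0 0 0 0 0;0 0 0 0 0 0;1 0 0 0 0 0;0 0 0 0 0 0;0 0 0 0 0 0;0 0 0 0 0 0;0 0 0 0 0 0;0 0 0 0 0 0'
python3 -m inch '1 0 0 0 0 0;0 0 0 0 0 0;0 0 0 0 0 0;0 0 0 0 0 0;0 0 0 0 0 0;0 0 0 0 0 0;0 0 0 0 0 0;0 0 0 0 0 0;0 0 0 0 0 0;0 0 0 0 0 0'
python3 -c "
from h import *
print(loc(ctrl.sense()['eef_pos']))"
```

```text
time_s: 49.35
eef_pos: [544.5, 218.0, 95.3]
ee_rot: [0.0, 0.066, 0.998, -0.0]
force: [2.0, -0.5, -0.8]
grip_width: -0.005
grip_force: 0.8
time_s: 50.18
eef_pos: [544.4, 218.1, 95.4]
ee_rot: [0.001, 0.066, 0.998, 0.0]
force: [6.5, -0.2, -3.1]
grip_width: 0.005
grip_force: 3.3
[20.62931362  0.64843309]
```

Keeper at its home stop (6.5 N, travel consistent with 100 mm). Now the lever from behind; check the bottle's whereabouts.

```bash
python3 -m inch '-4 0 0 0 0 0;-5 0 0 0 0 0;0 0 -20 0 0 0;0 0 -20 0 0 0;0 0 -20 0 0 0;0 0 -15 0 0 0;0 0 0 0 0 0;0 0 0 0 0 0;0 0 0 0 0 0;0 0 0 0 0 0'
python3 - <<'E'
from h import *
c=cap('scene'); print('bottle',onz(c,(412,260),0).round(0)); d=cap('side'); print(onz(d,(374,174),0).round(0)); print('tape',onz(d,(378,196),10))
go(*w(124,-160.5),170,172.5); print(w(124,-160.5));
E
```

```text
time_s: 51.02
eef_pos: [551.9, 216.9, 168.9]
ee_rot: [-0.001, 0.066, 0.998, -0.0]
force: [-0.1, -0.1, 0.0]
grip_width: 0.001
grip_force: 0.0
bottle [801.  -5.   0.]
[785. -11.   0.]
tape [729.0836778  -89.82112113  10.        ]
pos [552.1 216.9 169.2] yaw 172.41 tilt 0.1 shift [ -95.9 -160.9   -0.9] turn -0.02
[625.88970896  44.78785191]
```

Bottle at (790,-8), well clear.

```bash
python3 -m inch '-12 -20 0 0 0 0;-12 -20 0 0 0 0;-12 -20 0 0 0 0;-12 -20 0 0 0 0;-12 -20 0 0 0 0;-12 -20 0 0 0 0;-12 -20 0 0 0 0;-12 -21 0 0 0 0;0 0 0 0 0 0;0 0 0 0 0 0'
python3 -m inch '0 0 15 0 0 0;0 0 15 0 0 0;0 0 15 0 0 0;0 0 15 0 0 0;0 0 10 0 0 0;0 0 7 0 0 0;0 0 0 0 0 0;0 0 0 0 0 0;0 0 0 0 0 0;0 0 0 0 0 0'
python3 -m inch '7 0 0 0 0 0;7 0 0 0 0 0;7 0 0 0 0 0;7 0 0 0 0 0;7 0 0 0 0 0;7 0 0 0 0 0;7 0 0 0 0 0;7 0 0 0 0 0;7 0 0 0 0 0;0 0 0 0 0 0'
python3 -m inch '4 0 0 0 0 0;4 0 0 0 0 0;4 0 0 0 0 0;2 0 0 0 0 0;0 0 0 0 0 0;0 0 0 0 0 0;0 0 0 0 0 0;0 0 0 0 0 0;0 0 0 0 0 0;0 0 0 0 0 0'
python3 -c "
from h import *
print(loc(ctrl.sense()['eef_pos']))"
```

```text
time_s: 51.95
eef_pos: [626.3, 43.9, 169.4]
ee_rot: [-0.001, 0.067, 0.998, 0.0]
force: [-1.2, 0.1, 0.9]
grip_width: 0.001
grip_force: 0.0
time_s: 52.78
eef_pos: [626.7, 44.8, 94.1]
ee_rot: [0.001, 0.066, 0.998, -0.0]
force: [0.4, 0.6, -0.7]
grip_width: -0.002
grip_force: 0.0
time_s: 53.62
eef_pos: [562.2, 53.5, 92.9]
ee_rot: [-0.001, 0.066, 0.998, 0.0]
force: [0.2, -0.6, 0.3]
grip_width: 0.002
grip_force: 0.0
time_s: 54.45
eef_pos: [549.9, 54.9, 93.1]
ee_rot: [-0.0, 0.066, 0.998, 0.0]
force: [0.2, 0.4, 0.3]
grip_width: 0.0
grip_force: 0.0
[  47.29569088 -160.36893396]
```

```bash
python3 -m inch '1 0 0 0 0 0;0 0 0 0 0 0;1 0 0 0 0 0;0 0 0 0 0 0;1 0 0 0 0 0;0 0 0 0 0 0;1 0 0 0 0 0;0 0 0 0 0 0;0 0 0 0 0 0;0 0 0 0 0 0'
python3 -m inch '1 0 0 0 0 0;0 0 0 0 0 0;1 0 0 0 0 0;0 0 0 0 0 0;0 0 0 0 0 0;0 0 0 0 0 0;0 0 0 0 0 0;0 0 0 0 0 0;0 0 0 0 0 0;0 0 0 0 0 0'
python3 -c "
from h import *
print(loc(ctrl.sense()['eef_pos']))"
```

```text
time_s: 55.28
eef_pos: [545.9, 55.5, 93.2]
ee_rot: [-0.0, 0.066, 0.998, -0.0]
force: [1.5, 0.8, -0.6]
grip_width: 0.003
grip_force: 0.8
time_s: 56.12
eef_pos: [544.0, 55.7, 93.2]
ee_rot: [-0.0, 0.066, 0.998, 0.0]
force: [0.9, -0.1, 0.3]
grip_width: -0.001
grip_force: 0.6
[  41.36417037 -160.35120707]
```

```bash
python3 -m inch '1 0 0 0 0 0;0 0 0 0 0 0;1 0 0 0 0 0;0 0 0 0 0 0;0 0 0 0 0 0;0 0 0 0 0 0;0 0 0 0 0 0;0 0 0 0 0 0;0 0 0 0 0 0;0 0 0 0 0 0'
python3 -m inch '0.7 0 0 0 0 0;0 0 0 0 0 0;0.7 0 0 0 0 0;0 0 0 0 0 0;0 0 0 0 0 0;0 0 0 0 0 0;0 0 0 0 0 0;0 0 0 0 0 0;0 0 0 0 0 0;0 0 0 0 0 0'
python3 -c "
from h import *
print(loc(ctrl.sense()['eef_pos']))"
```

```text
time_s: 56.95
eef_pos: [542.2, 55.9, 93.3]
ee_rot: [0.0, 0.066, 0.998, -0.0]
force: [4.0, -0.5, 0.8]
grip_width: -0.001
grip_force: 2.1
time_s: 57.78
eef_pos: [541.7, 56.0, 93.8]
ee_rot: [0.002, 0.066, 0.998, -0.0]
force: [7.8, 0.3, 0.3]
grip_width: 0.0
grip_force: 3.6
[  39.11573053 -160.37085576]
```

Stop reached. Retreat and take a last look.

```bash
python3 -m inch '-4 0 0 0 0 0;-6 0 0 0 0 0;-6 0 0 0 0 0;0 0 -20 0 0 0;0 0 -25 0 0 0;0 0 -25 0 0 0;0 -25 -20 0 0 0;0 -30 0 0 0 0;0 -30 0 0 0 0;0 -30 0 0 0 0'
python3 -m inch '0 -30 0 0 0 0;0 -30 0 0 0 0;0 -30 0 0 0 0;0 -30 0 0 0 0;0 -20 0 0 0 0;0 0 0 0 0 0;0 0 0 0 0 0;0 0 0 0 0 0;0 0 0 0 0 0;0 0 0 0 0 0'
python3 - <<'E'
from h import *
ca=cap('scene'); cb=cap('side')
a=ca['image'][110:230,300:460]; b=cb['image'][105:225,205:365]
cv2.imwrite('pics/end.png',np.hstack([cv2.resize(x,None,fx=2.5,fy=2.5,interpolation=2) for x in (a,b)])[:,:,::-1])
E
```

```text
time_s: 58.62
eef_pos: [541.0, -61.0, 183.2]
ee_rot: [-0.0, 0.066, 0.998, 0.0]
force: [0.8, 0.4, 0.1]
grip_width: 0.003
grip_force: 0.0
time_s: 59.45
eef_pos: [523.0, -197.7, 183.3]
ee_rot: [-0.0, 0.065, 0.998, 0.0]
force: [0.3, -0.1, -0.0]
grip_width: -0.001
grip_force: 0.0
```

View pics/end.png

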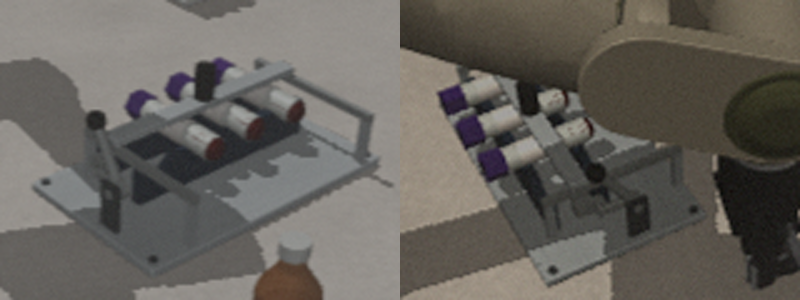

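The final view shows three tubes level under the bar, caps forward. The lever ball is at scene (338,158) and side (284,174), the same as its locked start.

```bash
python3 -c "
from rig import ctrl
print(ctrl.finish_job())"
```

```text
the job is handed in; nothing more can be done
None
```

The job is handed in: the three tubes that were present are seated in v2, v3 and v4 with their caps toward the robot. The keeper bar is home, the lever is back at its locked position, and the bottle, dish and tape roll were not touched.

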